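Open the safety-capped stain bottle and hold its cap over the mouth

TASK

Open the amber stain bottle: take its white push-and-turn safety cap with a light grip (a hard squeeze jams it), press the cap down firmly but without leaning on the glass, keep it down while you twist it about a quarter turn counter-clockwise, then lift it off. Finish with the program still holding the cap level in the gripper, straight above the open mouth and about 6 cm clear of it, so that drips fall back into the bottle; leave both bottles standing in their rest and do not disturb the things around.

Things in the scene. Friction and masses are not known exactly. Their poses are not given: they have to be found in the camera images.
- safety_cap: White ribbed push-and-turn cap with three orange arrows on top, on the amber bottle. Round, 46 mm across, 30 mm tall, straight sides, 45 g. Origin: centre of its lower rim; z up through the top. Closed, the origin is 18 mm below the bottle's mouth. Grip lightly: 20 to 40 N per finger is ample, over 70 N per finger jams and spoils it. Pressing or wrenching with over 90 N breaks it.
- cap_top (a point): Centre of the cap's top face, 30 mm above its lower rim. Bayonet cap with two lugs: closed, the lugs block lifting and a catch blocks turning beyond a few degrees. Held down at least 4 mm it turns counter-clockwise seen from above (clockwise is blocked); from 45 to 135 degrees after closed it is free to lift straight up; 80 is a good turn.
- cap_seal (a joint): Sprung seal disc inside the cap: how far the cap is pressed down, m. About 0 closed, 0.004 past the catch, 0.006 fully down at a firm stop, about -0.001 when the cap is off. The spring pushes the cap up with about 5 N closed and 9 N fully down.
- amber_bottle: Square amber glass bottle with an orange-banded label, 60 x 60 mm, 128 mm tall to its open mouth, 0.35 to 0.7 kg, standing loosely (1.5 mm play on each side) in one of the two square wells of the rest, which keeps it from turning. Origin: centre of its underside; z up. The closed cap's x axis lies along the bottle's x axis.
- bottle_mouth (a point): Centre of the rim of the amber bottle's neck, 128 mm above the bottle's underside; z up. The neck is 26 mm across, 37 mm over its lugs.
- rinse_bottle: The neighbour: square white bottle of the same size with a smooth-topped blue screw cap 41 mm in diameter, its top 134 mm above its underside. Origin: centre of its underside. Leave it alone.
- bottle_rest: Light grey two-place bottle rest screwed to the bench, 94 mm (its x) by 184 mm (its y) by 45 mm high; square wells 35 mm deep at y = +46 and -46 mm, their floor 10 mm above the bench. Origin: centre of its underside. Either bottle may stand in either well. A tall incubator stands left of it (about y > 0.40, x > 0.30, its knob nearer still), a microscope right of it (about y < 0.06).
- timer: White bench timer, 42 x 68 x 54 mm, a bystander. Origin: centre of its underside.
- petri_dish: Small tan-filled petri dish, 55 mm across, 11 mm high, a bystander. Origin: centre of its underside.
- stain_dropper: Amber dropper bottle with a purple-red band, 38 mm across, 91 mm tall, a bystander. Origin: centre of its underside.
- oil_dropper: Amber dropper bottle with a green band, 38 mm across, 88 mm tall, a bystander. Origin: centre of its underside.
Not all that is in view belongs to the job. Leave any brown look-alike of the safety_cap alone.

How it is judged:
By the outcome, as a careful person would: the job done as asked, in the order asked, and still so for the second after the job is handed in, while the arm keeps its last pose, push and grip.
It also fails if it takes over 48 s, if anything falls off the work surface, if the arm or the gripper's body presses on something with over 40 N, if the wrist force passes 120 N, or if a joint passes its speed limit or range.

ROBOT

A 7-joint arm with a two-finger parallel gripper is mounted at the origin on a cart in front of the work surface, level with it; the furniture and walls round the work are solid. World frame = base frame: x ahead of the robot, y to its left, z up, the work surface at z = 0. Lengths are in m, angles in rad, forces in N, time in s.
With the tool pointing down it reaches from about 0.4 to 0.925 m from the base axis. Payload 5.6 kg.
Tool frame: the origin (TCP) lies at the very end of the fingers, on their centre line; the grasp point (between the pads) lies 19 mm behind it; z points along the fingers, y is the line along which they close (so a half turn about z gives the same grasp; the last joint's range is limited). The gripper opens to 85 mm and grips with 20 to 120 N. Pads are 22 mm wide; open, the fingers measure 114 mm over their backs; the gripper's body (76 mm by 85 mm) begins 54 mm behind the grasp point. The pads swing forward as they close: fully open they stand 13 mm farther back than shut.
Start: joints at [-1.254, 0.468, -0.012, 1.603, 0.006, 1.071, -0.056], TCP at [0.229, 0.608, 0.231] pointing down, gripper open.
Joint ranges: [-2.53, 2.53], [-0.31, 2.02], [-1.57, 1.55], [0.28, 2.44], [-1.29, 4.43], [0.15, 1.84], [-2.92, 2.92]. Speed limits (rad/s): [2.57, 2.57, 3.14, 3.14, 3.14, 3.14, 3.14].

INTERFACE

Orientations are given as [roll, pitch, yaw] about the fixed x, y, z axes, in that order (R = Rz(yaw) Ry(pitch) Rx(roll)).
In Python, from workcell import * gives the robot as it stands.
- The arm moves only by the shell command python3 -m pendant 'ROWS' [OPENING]. ROWS is JSON, one flat list of numbers, 6 for each row, row after row: the shift along the tool's x, y, z in m, then the turn, a rotation vector about the tool's x, y, z in degrees. A call has 1 to 5 rows; each row shifts and turns the commanded pose from where the row before left it, along the tool's axes as they then stand; what a row does not reach is not made up. A row lasts 1/12 s, in which the tool goes at most 41.7 mm and 7.16 degrees, less where a joint would pass 70% of its speed; a pose out of reach is approached as far as the arm can. A call is refused whole if a number of a shift passes 0.0417 or a number of a turn 7.16, either way. A call with a gripper value outside its range is refused whole. OPENING is the gripper's target within -1 to 1 (fully open at 1, half-way at 0, shut at -1), set as the call begins (- or left out, the last holds). The fingers move at their own pace and stop on an object; the grip force is fixed at half the most. Time passes only in rows, so rows that do not move let the fingers close. It gives the time, the measured TCP pose, the force, the opening and the grip force at its end, in the units of the state.
- get_state(): the state, without advancing time (a new reading comes with each control period).
- capture(name): name is "scene" or "top" or "wrist"; returns the picture (480x640x3 uint8, red, green, blue); there is no depth.
- calibration(name): a dict with "K" (3x3 intrinsics, pixels), "distortion" ([k1, k2, p1, p2, k3] as OpenCV has them; the pictures are not rectified), "R" (3x3) and "t" (3): a world point X has camera coordinates R X + t. Camera axes: x right, y down, z forward; pixel columns grow to the right and rows downward; lengths in m; the calibration is good to about 2 mm. A picture is of the moment at which its call begins: read the wrist's pose just before it. calibration takes no time and is no camera call; for the wrist camera it gives the pose at the moment of the call.
- close_job(): hands the job in; it is judged then, once.
The state is a dict: "time": time; "joint_positions": joint angles; "joint_vel": joint speeds; "joint_efforts": joint torques, N m; "tcp_pos": TCP position; "orientation": TCP orientation; "wrist_force": force on the tool from outside, world axes, zero at the start; "wrist_torque": the same for the moment, N m; "gripper_width": finger opening in m; "grip_force": force on a finger pad.
Only numpy, scipy, OpenCV 4.12 (cv2) and the standard library are available. Lean on these libraries where they do the work, as an engineer would, in place of code of your own. Each camera call takes 0.05 s, during which the arm holds its last target. There are 200 camera calls.

## Working session

There is one attempt and no reset: what is moved stays moved. The work goes in short steps, Python scripts to look and compute and a shell command to move; the robot and the scene stay as the last step left them, time stands still between calls to the robot, and variables do not carry over. Pictures are saved under pics/ and viewed, at most 10 in all, crops included, and the job is handed in when it is done.

```bash
mkdir -p pics; ls; python3 - <<'E'
from workcell import *
import cv2,numpy as np
s=get_state();print({k:np.round(v,3).tolist() for k,v in s.items()})
a=capture("scene");b=capture("top")
cv2.imwrite("pics/scene.png",a[:,:,::-1]);cv2.imwrite("pics/top.png",b[:,:,::-1])
for n in("scene","top","wrist"):
  c=calibration(n);print(n,np.round(c["K"],1).tolist(),np.round(c["distortion"],3),np.round(c["R"],3).tolist(),np.round(c["t"],3))
E
```

```text
pics
{'time': 0.0, 'joint_positions': [-1.254, 0.468, -0.012, 1.604, 0.006, 1.071, -0.056], 'joint_vel': [0.002, -0.0, 0.002, -0.0, -0.0, -0.001, -0.001], 'joint_efforts': [-0.001, -53.239, 0.021, -25.131, 0.011, 0.008, 0.0], 'tcp_pos': [0.229, 0.608, 0.23], 'orientation': [-3.14, 0.0, 2.782], 'wrist_force': [0.475, 0.3, -1.185], 'wrist_torque': [-0.01, -0.04, 0.037], 'grip_force': 0.0, 'gripper_width': 0.085}
scene [[444.7, 0.0, 314.0], [0.0, 444.7, 241.7], [0.0, 0.0, 1.0]] [-0.094  0.     0.     0.     0.   ] [[0.887, -0.462, -0.009], [-0.397, -0.752, -0.526], [0.236, 0.47, -0.851]] [-0.378  0.486  0.692]
top [[578.0, 0.0, 311.8], [0.0, 578.0, 237.8], [0.0, 0.0, 1.0]] [-0.022  0.     0.     0.     0.   ] [[-0.002, -1.0, -0.025], [-0.987, 0.006, -0.159], [0.159, 0.024, -0.987]] [0.281 0.589 0.876]
wrist [[357.1, 0.0, 319.8], [0.0, 357.1, 239.6], [0.0, 0.0, 1.0]] [-0.069  0.     0.     0.     0.   ] [[0.352, 0.936, -0.002], [0.898, -0.338, 0.282], [0.263, -0.101, -0.96]] [-0.65  -0.038  0.379]
```

View pics/scene.png

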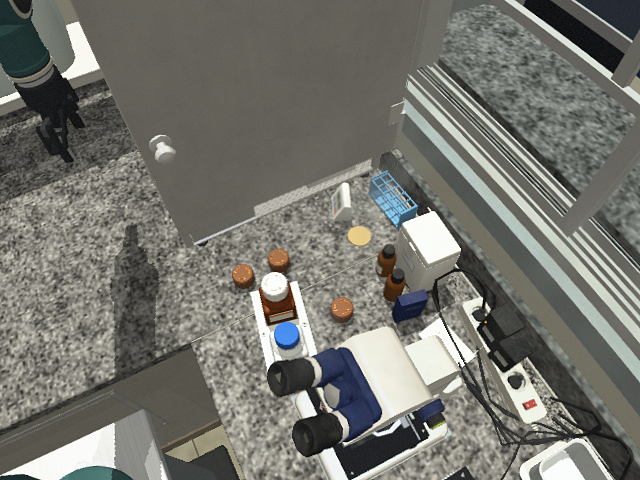

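View pics/top.png

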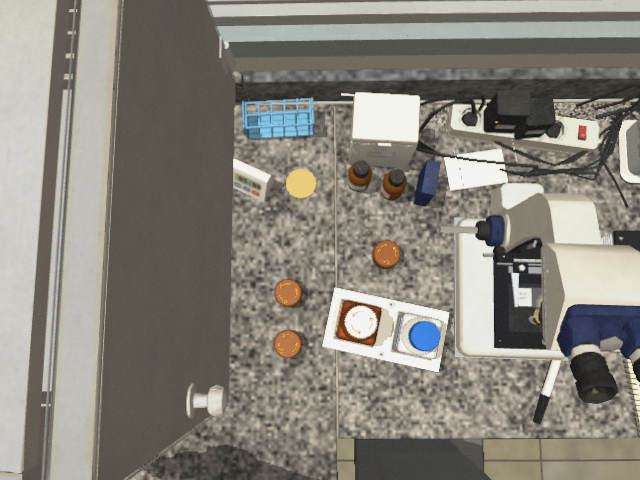

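Candidates for the cap: white ribbed cap with orange arrows at top view (361,323) and scene (274,287); brown look-alikes at scene (243,275), (278,260) and (342,309); blue screw cap at scene (287,335). I choose the white one, on the amber bottle in the rest's left well. The incubator knob is near scene (163,150) and top (210,400).

```bash
cat > h.py <<'E'
import cv2,numpy as np
from workcell import *
def ray(c,px):
    u=cv2.undistortPoints(np.array([[px]],float),np.array(c["K"]),np.array(c["distortion"]))[0,0]
    R=np.array(c["R"]);t=np.array(c["t"])
    d=R.T@np.array([u[0],u[1],1]);return -R.T@t,d/np.linalg.norm(d)
def plane(c,px,z):
    o,d=ray(c,px);return o+d*(z-o[2])/d[2]
def tri(rs):
    A=sum(np.eye(3)-np.outer(d,d) for o,d in rs);b=sum((np.eye(3)-np.outer(d,d))@o for o,d in rs)
    p=np.linalg.solve(A,b);return p,[np.linalg.norm(np.cross(p-o,d)) for o,d in rs]
def blob(m,near):
    n,l,s,c=cv2.connectedComponentsWithStats(m.astype(np.uint8))
    k=[i for i in range(1,n) if s[i,4]>30]
    i=min(k,key=lambda i:np.hypot(*(c[i]-near)));return c[i],s[i],(l==i).astype(np.uint8)
E
python3 - <<'E'
from h import *
S=cv2.imread("pics/scene.png");T=cv2.imread("pics/top.png")
cs,ct=calibration("scene"),calibration("top")
for n,I,c,near,w in(("s",S,cs,(274,287),25),("t",T,ct,(361,323),30)):
    hsv=cv2.cvtColor(I,cv2.COLOR_BGR2HSV)
    b=blob((hsv[...,0]>100)&(hsv[...,0]<125)&(hsv[...,1]>150)&(hsv[...,2]>120),(287,335) if n=="s" else (424,336));print(n,"blue",b[0],b[1])
    x,y=near;cv2.imwrite(f"pics/c_{n}.png",cv2.resize(I[y-50:y+70,x-70:x+100],None,fx=4,fy=4,interpolation=cv2.INTER_CUBIC))
A=cv2.imread("pics/c_s.png");B=cv2.imread("pics/c_t.png")
cv2.imwrite("pics/c.png",cv2.resize(np.hstack([A,B]),None,fx=.58,fy=.58))
print("blue tri",tri([ray(cs,(287,335)),ray(ct,(425,336))]))
print("cap tri",tri([ray(cs,(274,282)),ray(ct,(361,322))]), plane(ct,(361,322),.15))
print("knob",tri([ray(cs,(160,147)),ray(ct,(193,400))]),tri([ray(cs,(168,152)),ray(ct,(217,399))]))
print("rest",[plane(ct,p,.045).round(4) for p in((335,290),(450,312),(438,370),(323,346))])
E
```

```text
s blue [286.01327434 333.38938053] [274 322  25  23 452]
t blue [424.47101449 335.94347826] [410 322  30  29 690]
blue tri (array([0.43602225, 0.11624784, 0.13234169]), [np.float64(0.0010513802087557453), np.float64(0.0010513802087556443)])
cap tri (array([0.45591094, 0.20746978, 0.14912291]), [np.float64(0.0012792871801011172), np.float64(0.0012792871801011062)]) [0.45464708 0.20779268 0.15      ]
knob (array([0.37153226, 0.39469277, 0.35243143]), [np.float64(0.0002922849897073874), np.float64(0.00029228498970742704)]) (array([0.37653609, 0.36705502, 0.36414921]), [np.float64(0.0023074567750289926), np.float64(0.0023074567750289102)])
rest [array([0.5067, 0.2421, 0.045 ]), array([0.4714, 0.0614, 0.045 ]), array([0.3821, 0.0833, 0.045 ]), array([0.4191, 0.2616, 0.045 ])]
```

View pics/c.png

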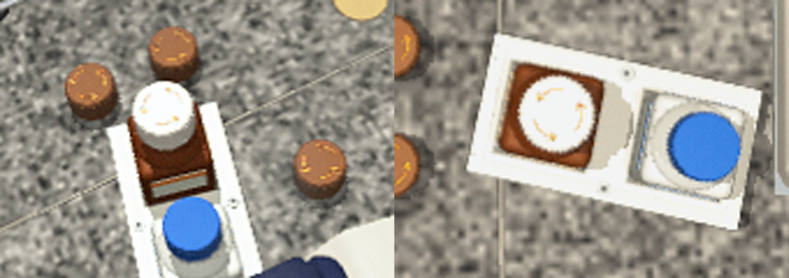

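White cap with three orange arrows confirmed on the amber bottle in the left well, centred at (0.455, 0.208), top at z = 0.149. First I'll pull round the incubator, passing its knob.

```bash
python3 -m pendant '[-0.0055,-0.0285,0,0,0,0,-0.0055,-0.0285,0,0,0,0,-0.0055,-0.0285,0,0,0,0,-0.0055,-0.0285,0,0,0,0]' 1
python3 -m pendant '[-0.0055,-0.0285,0,0,0,0,-0.0055,-0.0285,0,0,0,0,-0.0055,-0.0285,0,0,0,0,-0.0055,-0.0285,0,0,0,0]'
python3 -m pendant '[-0.0275,-0.011,0,0,0,0,-0.0275,-0.011,0,0,0,0,-0.0275,-0.011,0,0,0,0,-0.0275,-0.011,0,0,0,0,-0.0275,-0.011,0,0,0,0]'
```

```text
time: 0.43
tcp_pos: [0.2089, 0.4922, 0.2306]
orientation: [-3.14, 0.0, 2.782]
wrist_force: [0.4, -0.1, 0.4]
gripper_width: 0.0852
grip_force: 0.0
time: 0.77
tcp_pos: [0.1893, 0.3778, 0.2309]
orientation: [-3.141, 0.0, 2.782]
wrist_force: [0.3, -0.6, 0.8]
gripper_width: 0.0856
grip_force: 0.0
time: 1.18
tcp_pos: [0.2998, 0.2783, 0.2313]
orientation: [3.141, -0.0, 2.782]
wrist_force: [0.6, 0.7, 0.1]
gripper_width: 0.0853
grip_force: 0.0
```

```bash
python3 -m pendant '[-0.028,-0.006,0,0,0,0,-0.028,-0.006,0,0,0,0,-0.028,-0.006,0,0,0,0,-0.028,-0.006,0,0,0,0,-0.028,-0.006,0,0,0,0]'
python3 -m pendant '[0,0,0,0,0,6.8,0,0,0,0,0,6.8,0,0,0,0,0,6.8,0,0,0,0,0,6.8,0,0,0,0,0,6.8]'
python3 -m pendant '[0,0,0,0,0,6.8,0,0,0,0,0,6.8,0,0,0,0,0,6.8,0,0,0,0,0,6.8,0,0,0,0,0,6.8]'
python3 -m pendant '[0,0,0,0,0,6.8,0,0,0,0,0,6.8,0,0,0,0,0,0]'
cat > look.py <<'E'
from h import *
import sys
c=calibration("wrist");I=capture("wrist")[:,:,::-1].copy();cv2.imwrite(sys.argv[1],I)
np.savez(sys.argv[1]+".npz",**{k:np.array(v) for k,v in c.items()})
print(get_state()["tcp_pos"],plane(c,(320,240),.15))
E
python3 look.py pics/w1.png
```

```text
time: 1.6
tcp_pos: [0.4204, 0.2011, 0.2312]
orientation: [-3.141, -0.0, 2.782]
wrist_force: [0.4, 1.0, -0.7]
gripper_width: 0.0854
grip_force: 0.0
time: 2.02
tcp_pos: [0.4194, 0.202, 0.231]
orientation: [-3.141, -0.0, 2.182]
wrist_force: [0.4, -0.1, -0.7]
gripper_width: 0.0854
grip_force: 0.0
time: 2.43
tcp_pos: [0.4193, 0.2021, 0.231]
orientation: [-3.141, 0.0, 1.589]
wrist_force: [0.5, -0.8, 0.0]
gripper_width: 0.0854
grip_force: 0.0
time: 2.68
tcp_pos: [0.4193, 0.2021, 0.231]
orientation: [-3.141, 0.0, 1.355]
wrist_force: [-0.2, -0.1, 0.9]
gripper_width: 0.0856
grip_force: 0.0
[0.41933895 0.2021523  0.23108284] [0.42262373 0.20780992 0.15      ]
```

View pics/w1.png

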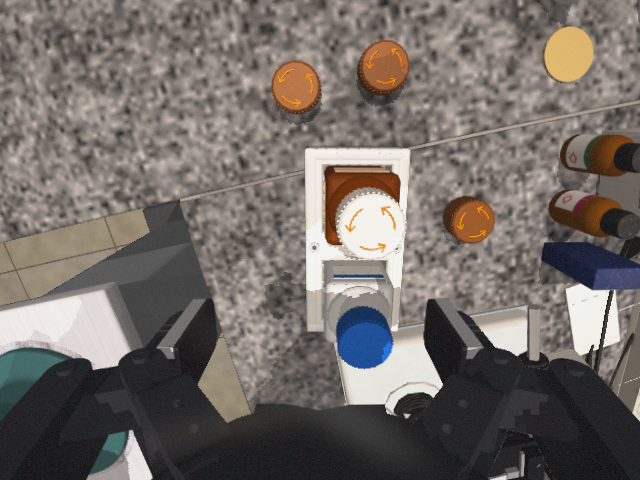

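The wrist view shows the white cap top at about (371,226), with the rest aligned with the fingers and the blue cap at (365,337). I'll measure the cap, shift over it and measure again from there.

```bash
python3 -m pendant '[0.001,0.036,0,0,0,0,0,0,0,0,0,0,0,0,0,0,0,0]'
python3 look.py pics/w2.png
cat > cap.py <<'E'
from h import *
import sys
rs=[]
for f in sys.argv[1:]:
    c=dict(np.load(f+".npz"));I=cv2.imread(f);h=cv2.cvtColor(I,cv2.COLOR_BGR2HSV)
    m=(h[...,2]>235)&(h[...,1]<110)|((h[...,0]<25)&(h[...,1]>60)&(h[...,2]>215))
    m=cv2.morphologyEx(m.astype(np.uint8),cv2.MORPH_OPEN,np.ones((9,9)))
    for cc in cv2.findContours(m,cv2.RETR_EXTERNAL,cv2.CHAIN_APPROX_NONE)[0]:
        x,y,w,hh=cv2.boundingRect(cc)
        if 45<w<110 and 45<hh<110:
            e=cv2.fitEllipse(cv2.convexHull(cc));print(f,np.round(e[0],1),np.round(e[1],1),round(cv2.contourArea(cc)),plane(c,e[0],.15).round(4))
            if abs(e[1][0]-e[1][1])<14: r=ray(c,e[0])
    rs.append(r)
if len(rs)>1: print(tri(rs))
E
python3 cap.py pics/w1.png pics/w2.png
```

```text
time: 2.98
tcp_pos: [0.456, 0.1949, 0.2311]
orientation: [3.141, 0.001, 1.358]
wrist_force: [-0.2, -0.3, 0.3]
gripper_width: 0.0854
grip_force: 0.0
[0.45501162 0.19518641 0.23092634] [0.45939381 0.2005655  0.15      ]
pics/w1.png [371.9 225.3] [61.6 64.5] 2652 [0.4575 0.2103 0.15  ]
pics/w1.png [568.4  53.7] [47.  54.1] 1939 [0.592  0.2891 0.15  ]
pics/w2.png [313.9 226.4] [62.3 63.8] 2676 [0.4575 0.2104 0.15  ]
pics/w2.png [533.   53.7] [48.4 55.2] 2036 [0.6065 0.2861 0.15  ]
(array([0.69506189, 0.29999057, 0.00143818]), [np.float64(0.0001393867913749006), np.float64(0.00013938679137501966)])
```

```bash
python3 -m pendant '[0.0145,-0.001,0,0,0,0,0,0,0.03,0,0,0,0,0,0.03,0,0,0,0,0,0.02,0,0,0,0,0,0,0,0,0]'
python3 look.py pics/w3.png; python3 cap.py pics/w3.png
```

```text
time: 3.45
tcp_pos: [0.4537, 0.2101, 0.1477]
orientation: [-3.136, 0.005, 1.36]
wrist_force: [-0.6, -0.3, -0.0]
gripper_width: 0.0853
grip_force: 0.0
[0.45523249 0.21037132 0.14979317] [0.46219119 0.24001027 0.15      ]
pics/w3.png [324.5 303.2] [83.3 98. ] 5056 [0.4581 0.2116 0.15  ]
pics/w3.png [600.3  52. ] [59.3 70.2] 3190 [0.5804 0.2902 0.15  ]
```

View pics/w3.png

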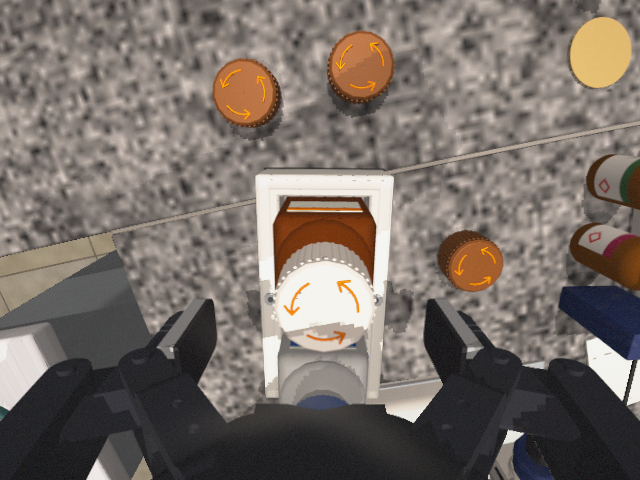

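View: the cap top is centred at about (324,306), between fingers whose midline is about 320, so I need roughly 2 mm along +y. Descending and closing gently.

```bash
python3 -m pendant '[0,0.0025,0.011,0,0,0,0,0,0.01,0,0,0,0,0,0.01,0,0,0,0,0,0,0,0,0,0,0,0,0,0,0]'
python3 -m pendant '[0,0,0,0,0,0,0,0,0,0,0,0,0,0,0,0,0,0,0,0,0,0,0,0]' 0.2
python3 -m pendant '[0,0,0,0,0,0,0,0,0,0,0,0,0,0,0,0,0,0,0,0,0,0,0,0]' 0.06
```

```text
time: 3.92
tcp_pos: [0.4593, 0.2093, 0.12]
orientation: [-3.141, 0.001, 1.357]
wrist_force: [-0.9, -0.8, -0.5]
gripper_width: 0.0852
grip_force: 0.0
time: 4.25
tcp_pos: [0.4593, 0.2097, 0.1206]
orientation: [-3.141, -0.0, 1.358]
wrist_force: [-2.0, 0.9, 0.1]
gripper_width: 0.0516
grip_force: 0.7
time: 4.58
tcp_pos: [0.4595, 0.2096, 0.1206]
orientation: [-3.142, -0.0, 1.358]
wrist_force: [-2.6, 1.4, 4.6]
gripper_width: 0.0458
grip_force: 22.6
```

```bash
python3 -m pendant '[0,-0.0012,0,0,0,0,0,0,0,0,0,0,0,0,0,0,0,0]' 0.04
python3 -m pendant '[0,0,0.001,0,0,0,0,0,0.001,0,0,0,0,0,0.001,0,0,0,0,0,0,0,0,0]'
```

```text
time: 4.83
tcp_pos: [0.4585, 0.2098, 0.1205]
orientation: [3.141, -0.0, 1.358]
wrist_force: [-1.5, -0.1, 4.2]
gripper_width: 0.0452
grip_force: 42.8
time: 5.17
tcp_pos: [0.4585, 0.2099, 0.1175]
orientation: [3.141, -0.0, 1.358]
wrist_force: [-2.8, 1.1, 6.7]
gripper_width: 0.0454
grip_force: 43.0
```

```bash
python3 -m pendant '[0,0,0.001,0,0,0,0,0,0.001,0,0,0,0,0,0,0,0,0]'
python3 -m pendant '[0,0,0.001,0,0,0,0,0,0,0,0,0]'
python3 -m pendant '[0,0,0.0007,0,0,0,0,0,0,0,0,0]'
```

```text
time: 5.42
tcp_pos: [0.4585, 0.2099, 0.1156]
orientation: [3.141, -0.001, 1.358]
wrist_force: [-3.0, 1.1, 8.0]
gripper_width: 0.0455
grip_force: 43.2
time: 5.58
tcp_pos: [0.4586, 0.2099, 0.1147]
orientation: [3.141, -0.001, 1.358]
wrist_force: [-2.0, -0.1, 8.2]
gripper_width: 0.045
grip_force: 43.3
time: 5.75
tcp_pos: [0.4587, 0.21, 0.1144]
orientation: [3.141, -0.001, 1.358]
wrist_force: [-4.3, -0.3, 11.0]
gripper_width: 0.0453
grip_force: 43.4
```

```bash
python3 -m pendant '[0,0,0.0007,0,0,0,0,0,0,0,0,0]'
python3 -m pendant '[0,0,0,0,0,-3,0,0,0,0,0,-3,0,0,0,0,0,-3,0,0,0,0,0,-3,0,0,0,0,0,0]'
```

```text
time: 5.92
tcp_pos: [0.4589, 0.21, 0.1143]
orientation: [3.141, -0.001, 1.357]
wrist_force: [-5.0, -1.7, 17.6]
gripper_width: 0.0454
grip_force: 44.0
time: 6.33
tcp_pos: [0.4591, 0.2102, 0.1142]
orientation: [3.14, -0.002, 1.569]
wrist_force: [-3.5, -0.2, 14.6]
gripper_width: 0.0454
grip_force: 43.8
```

```bash
for i in 1; do python3 -m pendant '[0,0,0,0,0,-4,0,0,0,0,0,-4,0,0,0,0,0,-4,0,0,0,0,0,-4,0,0,0,0,0,0]'; python3 -c "
from workcell import *;print(get_state()['wrist_torque'])"; done
python3 look.py pics/w4.png
```

```text
time: 6.75
tcp_pos: [0.4589, 0.2104, 0.1142]
orientation: [3.14, -0.002, 1.849]
wrist_force: [-4.8, 0.7, 15.4]
gripper_width: 0.0452
grip_force: 43.9
[ 0.11141372  1.01221689 -0.01506394]
[0.45889582 0.21044042 0.11420643] [0.4499572  0.24927703 0.15      ]
```

View pics/w4.png

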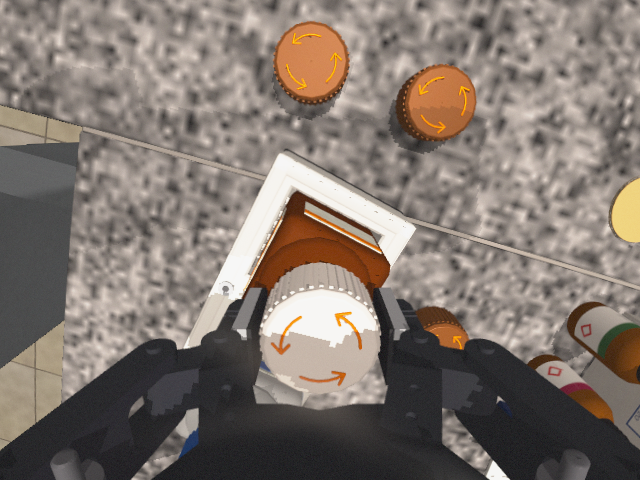

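The arrows keep their place relative to the gripper, cap at about (320,340), while the bottle and rest have turned 28° in view. So the cap is turning without slipping or torque. Continuing to 80°.

```bash
python3 -m pendant '[0,0,0,0,0,-4,0,0,0,0,0,-4,0,0,0,0,0,-4,0,0,0,0,0,-4,0,0,0,0,0,-4]'
python3 -m pendant '[0,0,0,0,0,-4,0,0,0,0,0,-4,0,0,0,0,0,-4,0,0,0,0,0,-4,0,0,0,0,0,-4]'
python3 -m pendant '[0,0,0,0,0,-4,0,0,0,0,0,-4,0,0,0,0,0,-4,0,0,0,0,0,0,0,0,0,0,0,0]'
```

```text
time: 7.22
tcp_pos: [0.4586, 0.2104, 0.1141]
orientation: [3.14, -0.001, 2.198]
wrist_force: [-5.5, 0.7, 15.5]
gripper_width: 0.0456
grip_force: 43.8
time: 7.63
tcp_pos: [0.4581, 0.21, 0.1142]
orientation: [3.141, -0.001, 2.547]
wrist_force: [-6.5, -2.0, 17.6]
gripper_width: 0.045
grip_force: 44.0
time: 8.05
tcp_pos: [0.4583, 0.21, 0.1143]
orientation: [3.141, -0.0, 2.754]
wrist_force: [-6.1, -1.7, 17.9]
gripper_width: 0.0457
grip_force: 43.9
```

```bash
python3 -m pendant '[0,0,-0.003,0,0,0,0,0,-0.003,0,0,0,0,0,-0.003,0,0,0,0,0,-0.003,0,0,0,0,0,0,0,0,0]'
python3 -m pendant '[0,0,-0.004,0,0,0,0,0,-0.004,0,0,0,0,0,-0.005,0,0,0,0,0,-0.005,0,0,0,0,0,0,0,0,0]'
```

```text
time: 8.47
tcp_pos: [0.4584, 0.2094, 0.1249]
orientation: [-3.141, 0.0, 2.754]
wrist_force: [-1.3, -0.1, 0.6]
gripper_width: 0.0452
grip_force: 43.0
time: 8.88
tcp_pos: [0.4593, 0.21, 0.1442]
orientation: [3.14, 0.002, 2.754]
wrist_force: [-0.1, 0.6, -0.8]
gripper_width: 0.0454
grip_force: 42.9
```

```bash
python3 -m pendant '[0,0,-0.011,0,0,0,0,0,-0.011,0,0,0,0,0,-0.011,0,0,0,0,0,-0.011,0,0,0,0,0,-0.01,0,0,0]'
python3 -m pendant '[0,0,0,0,0,0,0,0,0,0,0,0,0,0,0,0,0,0,0,0,0,0,0,0]'
python3 - <<'E'
from h import *
A=capture("scene")[:,:,::-1];B=capture("wrist")[:,:,::-1]
cv2.imwrite("pics/f.png",np.hstack([cv2.resize(A[200:400,180:380],(400,400),interpolation=cv2.INTER_CUBIC),cv2.resize(B[80:480,120:520],(400,400))]))
cv2.imwrite("pics/f_s.png",A);cv2.imwrite("pics/f_w.png",B)
E
```

```text
time: 9.3
tcp_pos: [0.4587, 0.2098, 0.1986]
orientation: [3.14, 0.001, 2.754]
wrist_force: [0.1, 0.0, -1.1]
gripper_width: 0.0453
grip_force: 42.9
time: 9.63
tcp_pos: [0.4579, 0.2095, 0.1963]
orientation: [-3.141, -0.001, 2.754]
wrist_force: [-0.5, 0.2, -0.4]
gripper_width: 0.0455
grip_force: 42.9
```

View pics/f.png

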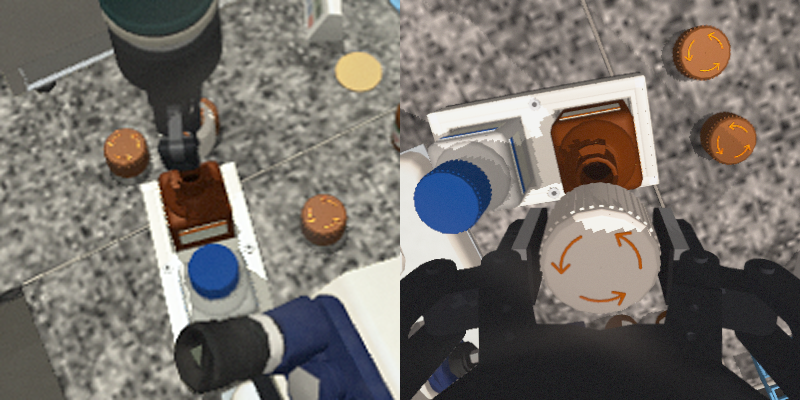

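The final view shows the amber bottle standing with its mouth open (right crop, about (597,165)), and the cap level in the fingers directly above. Both bottles are in the rest and nothing else has moved. Raising 2 mm, settling, and handing in.

```bash
python3 -m pendant '[0,0,-0.002,0,0,0,0,0,0,0,0,0,0,0,0,0,0,0,0,0,0,0,0,0,0,0,0,0,0,0]' && python3 -c "
from workcell import *;print(close_job())"
```

```text
time: 10.15
tcp_pos: [0.4583, 0.2096, 0.1988]
orientation: [-3.142, -0.0, 2.754]
wrist_force: [0.3, 0.0, -0.6]
gripper_width: 0.0451
grip_force: 42.9
the job is handed in; nothing more can be done
None
```

The cap is off and the job is handed in at 10.2 s: it was gripped at about 43 N per finger (a little over your 20 to 40 N, well under the 70 N that jams it), pressed to its stop, turned 80° counter-clockwise and lifted. It is now held level about 6 cm above the open mouth, with both bottles in the rest and nothing else moved in the last pictures; the hand-in returned no verdict.

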